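Lift the toast from the toaster with the sprung tongs

TASK

The toast has popped up and is too hot to touch: pick up the bamboo tongs, close them on the dark brown slice where it sticks out of the toaster, and pull it straight up until its lower edge is a good two centimetres clear above the toaster. Touch the toast with nothing but the tongs, leave the pale slice standing in its slot, and do not disturb the plate, the mug or the flat tin. Finish while still holding the dark slice up there, upright in the tongs; do not put it down.

Things in the scene. Friction and masses are not known exactly. Their poses are not given: they have to be found in the camera images.
- toaster: Two-slot toaster, steel with black ends, 250 (x) by 150 (y) by 170 mm high, fixed; origin under its centre on the worktop, z up. Slots run along its x, 25 mm either side of the middle, 150 mm long, 27 mm wide; wire guides 17 mm apart below the mouth keep a slice upright. The -x end faces the robot roughly; its lever stands out 20 mm, 135 mm up.
- slot_a (a point): Centre of the mouth of the slot on the toaster's +y side, at the toaster's top, 170 mm above the worktop; axes as the toaster's.
- slot_b (a point): The same for the slot on the toaster's -y side.
- toast_dark_center (a point): Centre of the dark brown slice of toast (the one to take), in either slot: 100 mm wide (its x, along the slot), 12 mm thick (its y), 105 mm tall (its z, up; top corners rounded), about 40 g. Its centre starts 2.5 mm below the toaster's top, so the upper 50 mm stick out. It stands loose on the toaster's carriage, up to 12 mm off the middle of the slot along it.
- toast_white_center (a point): Centre of the pale, golden-white slice in the other slot, same size and height; it stays where it is. Faces of the two slices are 38 mm apart.
- tongs_grip (a point): Bamboo toast tongs, 60 g, lying on edge: two strips 5 mm thick, 24 mm tall, joined by a block at the rear and sprung apart. Point midway between the strips at the grooved finger rests, 12 mm above the underside, near the balance point. x points to the jaws, z up, y across the strips. Rear end 103 mm behind, tips 113 mm ahead. Here the strips measure 43 mm outside when open, 22 mm with the jaws on a slice.
- tongs_jaw (a point): Point midway between the tongs' ribbed jaws, 95 mm ahead of the finger rests, same height; jaws reach 20 mm behind and 18 mm ahead of it, 24 mm tall. Inside they are 64 mm apart when open, 12 mm (and parallel) when on a slice. The spring pushes out 4 N a strip at the finger rests when open, 5.5 N when closed; squeezed there to 36 mm the tongs are carried with the jaws about 48 mm apart.
- tongs_l (a joint): How far the tongs are squeezed: angle of one strip in rad, 0 fully open, 0.13 jaws 12 mm apart, 0.16 shut. The other strip follows it.
- plate: White ceramic plate, 130 mm across, 16 mm high, to the right of the tongs; origin under its centre. Leave alone.
- mug: Small white mug, red inside, 62 mm across, 51 mm high, left in front of the toaster; origin under it. Leave alone.
- flat_tin: Small flat food tin with a blue-green lid, 63 x 105 x 26 mm, behind the tongs; origin under its centre. Leave alone.
Not all that is in view belongs to the job. What is shaped like the part that bears toast_dark_center but green or red is not meant.

How it is judged:
By the outcome, as a careful person would: the job done as asked, in the order asked, and still so for the second after the job is handed in, while the arm keeps its last pose, push and grip.
It also fails if it takes over 48 s, if anything falls off the work surface, if the arm or the gripper's body presses on something with over 40 N, if the wrist force passes 120 N, or if a joint passes its speed limit or range.

ROBOT

A 6-joint arm with a two-finger parallel gripper is mounted at the origin on a cart in front of the work surface, level with it; the furniture and walls round the work are solid. World frame = base frame: x ahead of the robot, y to its left, z up, the work surface at z = 0. Lengths are in m, angles in rad, forces in N, time in s.
With the tool pointing down it reaches from about 0.35 to 0.975 m from the base axis. Payload 4.9 kg.
Tool frame: the origin (TCP) lies at the very end of the fingers, on their centre line; the grasp point (between the pads) lies 19 mm behind it (ctrl.grip_point_offset is the distance from the TCP to the grasp point, in m); z points along the fingers, y is the line along which they close (so a half turn about z gives the same grasp; the last joint's range is limited). The gripper opens to 85 mm and grips with 20 to 120 N. Pads are 22 mm wide; open, the fingers measure 114 mm over their backs; the gripper's body (76 mm by 85 mm) begins 54 mm behind the grasp point. The pads swing forward as they close: fully open they stand 13 mm farther back than shut.
Start: joints at [-1.395, 0.053, 1.613, -0, 1.476, -0.119], TCP at [0.182, -0.598, 0.231] pointing down, gripper open.
Joint ranges: [-3.01, 3.01], [-1.01, 2.22], [0.06, 2.58], [-1.02, 4.17], [0.09, 2.62], [-3.14, 3.14]. Speed limits (rad/s): [2.57, 2.57, 3.14, 3.14, 3.14, 3.14].

INTERFACE

Orientations are given as a rotation vector (axis times angle).
In Python, from station import ctrl gives the robot as it stands.
- The arm moves only by the tool send_rows, never from a script. Its argument "rows" is a list of rows, each a list of 3 entries, a list of its own where there are three numbers: the finger opening in cm, from 0 to 8.54, then the shift along the tool's x, y, z in cm, then the turn about the tool's z in degrees. A call has 1 to 10 rows; each row shifts and turns the commanded pose from where the row before left it, along the tool's axes as they then stand; what a row does not reach is not made up. A row lasts 1/8 s, in which the tool goes at most 62.5 mm and 10.7 degrees, less where a joint would pass 70% of its speed; a pose out of reach is approached as far as the arm can. A call with a gripper value outside its range is refused whole. The fingers move at their own pace and stop on an object; "newtons" is the grip in N (left out, the last holds). Time passes only in rows, so rows that do not move let the fingers close. It gives the time, the measured TCP pose, the force, the opening and the grip force at its end, in the units of the state.
- ctrl.get_obs(): the state, without advancing time (a new reading comes with each control period).
- ctrl.get_image(name): name is "side" or "top" or "wrist"; returns a dict with "frame" (400x640x3 uint8, red, green, blue), "range_z" (400x640 float32, m along the optical axis (not along the pixel's ray), 0 where there is no reading), "fx", "fy", "cx", "cy" (pixels), "k1" (the pictures are not rectified: a ray, as slopes to the right and down, at radius r is drawn at 1 + k1 r^2 times it, then the intrinsics apply), "cam_to_world" (4x4, takes a point from camera to world coordinates). Camera axes: x right, y down, z forward; pixel columns grow to the right and rows downward; lengths in m; the calibration is good to about 2 mm. A picture is of the moment at which its call begins.
- ctrl.finish_job(): hands the job in; it is judged then, once.
The state is a dict: "t": time; "q": joint angles; "dq": joint speeds; "effort": joint torques, N m; "tool_pos": TCP position; "tool_rot": TCP orientation; "contact_force": force on the tool from outside, world axes, zero at the start; "wrist_torque": the same for the moment, N m; "opening": finger opening in m; "grip_force": force on a finger pad.
Only numpy, scipy, OpenCV 4.12 (cv2) and the standard library are available. Lean on these libraries where they do the work, as an engineer would, in place of code of your own. Each camera call takes 0.05 s, during which the arm holds its last target. There are 200 camera calls.

## Working session

There is one attempt and no reset: what is moved stays moved. The work goes in short steps, Python scripts to look and compute and a tool call to move; the robot and the scene stay as the last step left them, time stands still between calls to the robot, and variables do not carry over. Pictures are saved under pics/ and viewed, at most 10 in all, crops included, and the job is handed in when it is done.

Besides the shell and the picture viewer there is one more tool, called as name([rows], argument=value, ...), one row to a line, values as JSON. send_rows: Moves the arm, as the interface text tells. Its arguments: {"type":"object","properties":{"rows":{"type":"array","items":{"type":"array"}},"newtons":{"type":"number"}},"required":["rows"]}

```bash
mkdir -p pics; ls; cat > h.py <<'E'
import numpy as np, cv2
from station import ctrl
from scipy.spatial.transform import Rotation as R
def img(n):
    d=ctrl.get_image(n); return d
def save(d,f): cv2.imwrite('pics/'+f,d['frame'][:,:,::-1])
def cloud(d):
    "world xyz for every pixel (HxWx3), nan w/o depth"
    h,w=d['range_z'].shape
    K=np.array([[d['fx'],0,d['cx']],[0,d['fy'],d['cy']],[0,0,1.]])
    u,v=np.meshgrid(np.arange(w),np.arange(h))
    p=cv2.undistortPoints(np.stack([u,v],-1).reshape(-1,1,2).astype(float),K,np.array([d['k1'],0,0,0.])).reshape(h,w,2)
    z=d['range_z'].astype(float); z=np.where(z>0,z,np.nan)
    c=np.concatenate([p*z[...,None],z[...,None]],-1)
    T=np.array(d['cam_to_world']); return c@T[:3,:3].T+T[:3,3]
E
python3 - <<'E'
from h import *
for n in('side','top','wrist'):
    d=img(n); save(d,n+'0.png'); np.savez(n+'0.npz',**d)
    print(n,np.round(d['cam_to_world'],3).tolist())
o=ctrl.get_obs(); print(o)
E
```

```text
pics
side [[-0.846, -0.354, 0.399, 0.023], [-0.533, 0.576, -0.62, 0.726], [-0.01, -0.737, -0.676, 0.948], [0.0, 0.0, 0.0, 1.0]]
top [[-0.025, -0.992, 0.123, 0.373], [-0.999, 0.029, 0.026, -0.058], [-0.029, -0.122, -0.992, 1.373], [0.0, 0.0, 0.0, 1.0]]
wrist [[0.292, -0.92, -0.261, 0.248], [-0.957, -0.281, -0.078, -0.578], [-0.001, 0.272, -0.962, 0.373], [0.0, 0.0, 0.0, 1.0]]
{'t': 0.15, 'q': array([-1.39497772e+00,  5.32566124e-02,  1.61398184e+00, -3.60508822e-06,
        1.47601186e+00, -1.18988192e-01]), 'dq': array([-1.81670821e-03, -1.39234605e-03, -4.43197958e-03,  4.88656815e-04,
       -4.83584416e-04,  5.27503948e-06]), 'effort': array([ 2.49011855e-04, -3.94241774e+01, -3.70721376e+01, -1.57960390e-04,
        4.67615857e-03,  1.33197491e-05]), 'tool_pos': array([ 0.18151681, -0.59754731,  0.23031163]), 'tool_rot': array([-3.10588552e+00, -4.61163485e-01,  7.95714252e-05]), 'contact_force': array([0.6143027 , 0.37273597, 0.30815036]), 'wrist_torque': array([ 0.01066473, -0.01407657, -0.02465605]), 'grip_force': 0.0, 'opening': 0.08550686523995853}
```

View pics/top0.png

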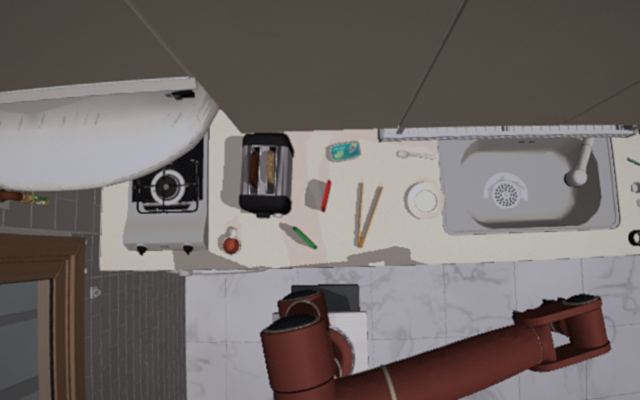

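View pics/side0.png

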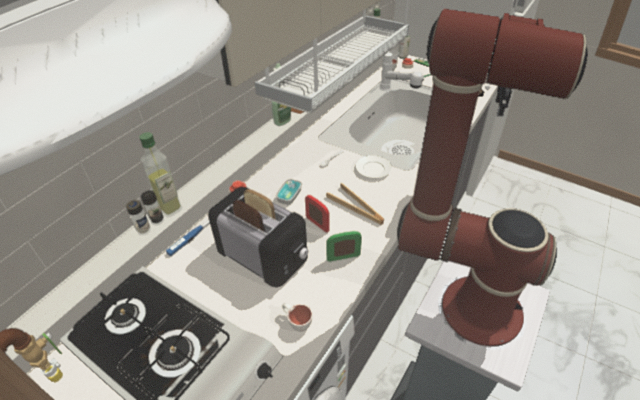

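The top view shows the dark slice at about (255,163) in the +y slot and the pale one at (270,165). The tongs run from a joined rear at (360,245) to open jaws at (360–380,185). The plate is at (422,200), the mug at (231,240) and the tin at (343,151). The green and red lookalikes are at (305,238) and (326,195).

```bash
python3 - <<'E'
from h import *
d=dict(np.load('top0.npz')); P=cloud(d); np.save('P.npy',P)
f=d['frame'];hsv=cv2.cvtColor(f,cv2.COLOR_RGB2HSV)
c=f[120:260,210:450,::-1]; cv2.imwrite('pics/c1.png',cv2.resize(c,None,fx=3.3,fy=3.3,interpolation=cv2.INTER_CUBIC))
for n,(v,u) in dict(table=(220,340),dark=(163,255),white=(165,270),toast_top=(175,285),tl=(185,360),tr=(189,380),rear=(243,361),cab=(100,300),plate=(200,422)).items(): print(n,P[v,u].round(3),hsv[v,u])
# tongs: low height above table & wood colour
sub=np.zeros(f.shape[:2],bool); sub[175:255,345:390]=1
m=sub&(P[...,2]>0.012)&(P[...,2]<0.05)
q=P[m]; print('tongs px',m.sum(),'z',np.percentile(q[:,2],[5,50,95]))
for x0 in np.arange(.15,.5,.02):
    s=q[(q[:,0]>x0)&(q[:,0]<x0+.02)]
    if len(s): print(round(x0+.01,3),len(s),np.sort(s[:,1]).round(3)[[0,len(s)//4,len(s)//2,3*len(s)//4,-1]])
# toaster top & slices
sub[:]=0; sub[125:220,235:300]=1
mt=sub&(abs(P[...,2]-.17)<.012); qt=P[mt][:,:2].astype(np.float32); print('toaster',cv2.minAreaRect(qt))
ms=sub&(P[...,2]>.2); 
n,l,st,ce=cv2.connectedComponentsWithStats(ms.astype(np.uint8))
for i in range(1,n):
    if st[i,4]>10: s=P[l==i]; print(st[i],ce[i],s.mean(0).round(3),s.min(0).round(3),s.max(0).round(3),hsv[l==i].mean(0))
E
```

```text
table [ 0.458 -0.081  0.   ] [ 21  13 189]
dark [0.622 0.17  0.203] [ 11 187  45]
white [0.61  0.122 0.225] [ 16 118 121]
toast_top [0.59  0.086 0.163] [154  16 114]
tl [ 0.577 -0.153  0.001] [ 10  26 119]
tr [ 0.561 -0.221  0.001] [ 13  58 115]
rear [ 0.378 -0.148  0.02 ] [ 14 152 146]
cab [ 0.621 -0.007  0.715] [13 44 82]
plate [ 0.518 -0.362  0.008] [ 36   7 189]
tongs px 250 z [0.01707273 0.02398698 0.02866718]
0.36 7 [-0.151 -0.148 -0.144 -0.141 -0.138]
0.38 39 [-0.159 -0.152 -0.148 -0.142 -0.138]
0.4 25 [-0.166 -0.162 -0.152 -0.145 -0.142]
0.42 24 [-0.176 -0.17  -0.147 -0.143 -0.143]
0.44 22 [-0.184 -0.178 -0.173 -0.147 -0.143]
0.46 21 [-0.191 -0.186 -0.181 -0.148 -0.147]
0.48 23 [-0.199 -0.192 -0.152 -0.149 -0.148]
0.5 20 [-0.206 -0.203 -0.199 -0.152 -0.149]
toaster ((0.6055393218994141, 0.15061047673225403), (0.1477302461862564, 0.24154376983642578), 86.99688720703125)
[235 125  65   9 497] [266.67203219 128.44466801] [0.62  0.076 0.558] [0.618 0.006 0.525] [0.622 0.139 0.591] [16.00201207 41.36820926 88.09859155]
[267 150   6  33 155] [269.12903226 165.81935484] [0.61  0.126 0.216] [0.564 0.119 0.2  ] [0.66  0.133 0.225] [ 15.54193548 115.44516129 114.8       ]
[249 152   7  32 159] [252.3081761  167.37106918] [0.607 0.176 0.215] [0.562 0.169 0.2  ] [0.657 0.185 0.225] [  9.43396226 176.98113208  47.62264151]
```

View pics/c1.png

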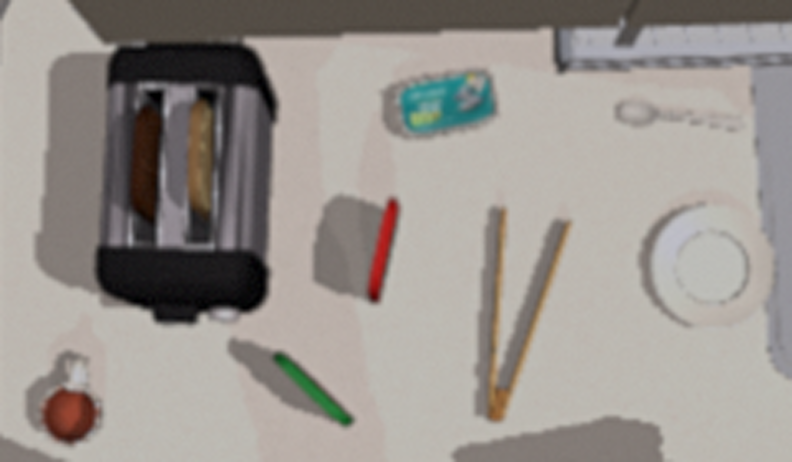

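The crop confirms the layout: rear block at crop (497,410), left tip at (502,210), right tip at (568,222). The wall cabinet face is at x≈0.62 above z≈0.52. Next I fit the axes.

```bash
cat >> h.py <<'E'
def line(s):
    vx,vy,x,y=cv2.fitLine(s[:,:2].astype(np.float32),cv2.DIST_HUBER,0,.01,.01).ravel()
    if vx<0: vx,vy=-vx,-vy
    return np.array([x,y]),np.arctan2(vy,vx)
def go(target,ang):
    "tool-axes shift (cm) and turn (deg) to TCP target with tool y perpendicular to world heading ang (mod 180)"
    o=ctrl.get_obs(); r=R.from_rotvec(o['tool_rot']).as_matrix()
    d=r.T@(np.array(target)-o['tool_pos'])*100
    h=np.arctan2(r[1,0],r[0,0]); t=-(ang-h)  # tool z down
    t=(np.degrees(t)+90)%180-90
    print('tcp',o['tool_pos'].round(4),'toolx heading',np.degrees(h).round(2),'tilt',r[:,2].round(3),'shift cm',d.round(2),'turn',t.round(2),'q6',o['q'][5].round(2),'t',o['t'])
def tongs(P,box):
    m=box&(P[...,2]>.018)&(P[...,2]<.03); q=P[m]
    return q
E
python3 - <<'E'
from h import *
P=np.load('P.npy')
q=P[175:255,345:390].reshape(-1,3); q=q[(q[:,2]>.017)&(q[:,2]<.032)]
s=q[q[:,0]>.43]
mid=-.165-(s[:,0]-.46)*.1
L=s[s[:,1]>mid];Rr=s[s[:,1]<mid]
(pl,al),(pr,ar)=line(L),line(Rr); print('L',pl,np.degrees(al),len(L),'R',pr,np.degrees(ar),len(Rr),'xmax',L[:,0].max(),Rr[:,0].max(),'xmin',q[:,0].min())
ax=(al+ar)/2; u=np.array([np.cos(ax),np.sin(ax)]); n=np.array([-u[1],u[0]])
c=(pl+pr)/2; # mid line offset
off=((pl@n)+(pr@n))/2
sr=(q[:,:2]@u); rear=np.percentile(sr,.5); tip=np.percentile(sr,99.5); print('axis deg',np.degrees(ax),'rear',rear,'tip',tip,'len',tip-rear)
off=np.mean([np.interp(rear+.103,[ (p@u)-.1*1,(p@u)+.1],[(p@n)-np.tan(a-ax)*.1,(p@n)+np.tan(a-ax)*.1]) for p,a in((pl,al),(pr,ar))])
g=u*((rear+.103+tip-.113)/2)+n*off; print('grip',g,'rear-based',u*(rear+.103)+n*off,'tip-based',u*(tip-.113)+n*off)
for nm,(y0,y1,x0,x1) in dict(white=(150,184,267,273),dark=(150,186,249,256)).items():
    s=P[y0:y1,x0:x1].reshape(-1,3); s=s[s[:,2]>.21]; p,a=line(s); print(nm,p,np.degrees(a),s.min(0),s.max(0))
r=dict(np.load('top0.npz'))
go([g[0],g[1],.15],ax)
E
```

```text
L [ 0.5080358  -0.15334556] -5.9496074 74 R [ 0.48742184 -0.19720417] -21.133194 71 xmax 0.5800467567716872 0.5642704604236558 xmin 0.3649386231846148
axis deg -13.541401 rear 0.3895850073956396 tip 0.6015185093590943 len 0.21193350196345473
grip [ 0.46415117 -0.16785773] rear-based [ 0.4661279  -0.16833381] tip-based [ 0.46217444 -0.16738165]
white [0.6113443 0.1263592] -2.231755 [0.56535483 0.11981744 0.21004242] [0.65577943 0.13302744 0.22502705]
dark [0.60753167 0.17678039] -3.809888 [0.56617852 0.16875036 0.21053271] [0.65132508 0.18539277 0.22498143]
tcp [ 0.1815 -0.5975  0.2303] toolx heading 16.89 tilt [-0.     0.002 -1.   ] shift cm [ 39.53 -32.89   8.09] turn 30.43 q6 -0.12 t 0.15
```

send_rows([
  [8.5,[4,-3.3,0.4],0],
  [8.5,[4,-3.3,0.4],0],
  [8.5,[4,-3.3,0.4],0],
  [8.5,[4,-3.3,0.4],0],
  [8.5,[4,-3.3,0.4],0],
  [8.5,[4,-3.3,0.4],0],
  [8.5,[4,-3.3,0.4],0],
  [8.5,[4,-3.3,0.4],0],
  [8.5,[4,-3.3,0.4],0],
  [8.5,[3.5,-3.2,0.4],0],
])

```text
t: 1.4
tool_pos: [0.4646, -0.1667, 0.191]
tool_rot: [-3.107, -0.462, -0.0]
contact_force: [0.6, 0.1, 0.1]
opening: 0.0849
grip_force: 0.0
```

send_rows([
  [8.5,[0,0,0],10],
  [8.5,[0,0,0],10],
  [8.5,[0,0,0],10.4],
  [8.5,[0,0,0],0],
  [8.5,[0,0,0],0],
])

```text
t: 2.02
tool_pos: [0.4638, -0.1684, 0.1911]
tool_rot: [-3.12, 0.366, 0.0]
contact_force: [-0.1, 0.0, 0.3]
opening: 0.085
grip_force: 0.0
```

```bash
python3 - <<'E'
from h import *
d=img('wrist'); save(d,'w1.png'); P=cloud(d); np.save('P1.npy',P); np.savez('w1.npz',**d)
go([.4642,-.1679,.15],np.radians(-13.54))
m=(P[...,2]>.017)&(P[...,2]<.03); print(m.sum())
q=P[m]; print(q.min(0),q.max(0))
E
```

```text
tcp [ 0.4639 -0.1685  0.1912] toolx heading -13.4 tilt [-0.  0. -1.] shift cm [ 0.02 -0.06  4.12] turn 0.14 q6 1.31 t 2.075
6145
[ 0.36477665 -0.43548687  0.0170037 ] [0.69053905 0.10693221 0.02999863]
```

View pics/w1.png

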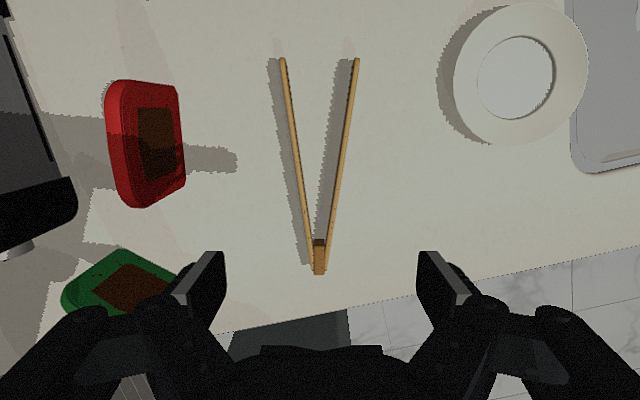

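The wrist view shows the tongs symmetric between the fingers, with tips at (283,60) and (356,60) and the rear block at (320,257). I will refine the grasp from this view.

```bash
cat > tg.py <<'E'
from h import *
def fit(P):
    q=P[50:280,265:372].reshape(-1,3); q=q[(q[:,2]>.018)&(q[:,2]<.03)&(q[:,1]<-.1)]
    c=np.array([.464,-.168]); a=np.radians(-13.5)
    for _ in range(3):
        u=np.array([np.cos(a),np.sin(a)]);n=np.array([-u[1],u[0]])
        l=(q[:,:2]-c)@u; k=(q[:,:2]-c)@n; f=l>-.04
        A,B=[np.polyfit(l[f&s],k[f&s],1) for s in(k>0,k<0)]
        a+=np.arctan((A[0]+B[0])/2); rear,tip=np.percentile(l,[.3,99.7]); 
        c=c+u*((rear+.103+tip-.113)/2)+n*(A[1]+B[1])/2
    print('axis',np.degrees(a),'grip',c,'len',tip-rear,'gap mid',A[1]-B[1],'npts',len(q))
    return c,a
if __name__=='__main__':
    c,a=fit(np.load('P1.npy')); go([c[0],c[1],.002],a)
E
python3 tg.py
```

```text
axis -13.77389554785839 grip [ 0.46546583 -0.16675276] len 0.21302593367616846 gap mid 0.03802829830778738 npts 2637
tcp [ 0.4639 -0.1685  0.1912] toolx heading -13.4 tilt [-0.  0. -1.] shift cm [ 0.12 -0.2  18.92] turn 0.37 q6 1.31 t 2.075
```

send_rows([
  [7,[0.1,-0.2,4],0.4],
  [7,[0,0,4],0],
  [7,[0,0,4],0],
  [7,[0,0,3.5],0],
  [6,[0,0,2],0],
  [6,[0,0,1.2],0],
  [6,[0,0,0.2],0],
  [5,[0,0,0],0],
  [4.6,[0,0,0],0],
  [4.6,[0,0,0],0],
], newtons=20)

```text
t: 3.32
tool_pos: [0.4663, -0.1672, 0.0034]
tool_rot: [3.118, -0.38, 0.003]
contact_force: [0.0, -0.1, 2.5]
opening: 0.0461
grip_force: 3.5
```

send_rows([
  [4,[0,0,0],0],
  [3.6,[0,0,0],0],
  [3.6,[0,0,0],0],
  [3.6,[0,0,0],0],
  [3.6,[0,0,0],0],
])

```text
t: 3.95
tool_pos: [0.467, -0.1675, 0.0042]
tool_rot: [3.117, -0.38, 0.005]
contact_force: [-0.8, 0.8, 6.3]
opening: 0.0361
grip_force: 5.7
```

```bash
python3 - <<'E'
from h import *
d=img('wrist'); save(d,'w2.png'); o=ctrl.get_obs(); print(o['tool_pos'],o['opening'],o['grip_force'],o['contact_force'])
E
```

```text
[ 0.46700272 -0.1674981   0.00420544] 0.036154454079547226 5.676139636198059 [-0.31309782  1.72046007  5.92081869]
```

View pics/w2.png

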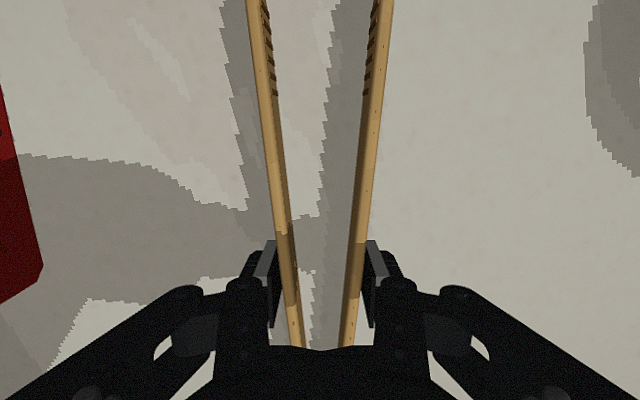

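The tongs sit centred between the pads, with strips at columns ~285 and ~355. Now I lift and look.

send_rows([
  [3.6,[0,0,-0.5],0],
  [3.6,[0,0,-1.5],0],
  [3.6,[0,0,-3],0],
  [3.6,[0,0,-4],0],
  [3.6,[0,0,-4],0],
  [3.6,[0,0,-4],0],
  [3.6,[0,0,-4],0],
  [3.6,[0,0,-4],0],
  [3.6,[0,0,-3],0],
  [3.6,[0,0,0],0],
])

```text
t: 5.25
tool_pos: [0.4664, -0.1672, 0.2862]
tool_rot: [3.116, -0.38, 0.01]
contact_force: [-0.9, -0.7, -0.8]
opening: 0.0359
grip_force: 3.9
```

```bash
python3 - <<'E'
from h import *
o=ctrl.get_obs(); print(o['opening'],o['grip_force'])
d=img('wrist'); save(d,'w3.png'); P=cloud(d); z0=o['tool_pos'][2]
u=np.array([np.cos(np.radians(-13.8)),np.sin(np.radians(-13.8))]); n=np.array([-u[1],u[0]])
q=P.reshape(-1,3); q=q[np.abs(q[:,2]-z0-.01)<.06]
l=(q[:,:2]-o['tool_pos'][:2])@u; k=(q[:,:2]-o['tool_pos'][:2])@n
for a in np.arange(.02,.125,.02):
    for s in(1,-1):
        f=(abs(l-a)<.005)&(k*s>0)&(abs(k)<.05)
        if f.sum(): print(round(a,2),s,f.sum(),'k',np.percentile(k[f],[5,50,95]).round(4),'ztop-tcp',np.percentile(q[f,2]-z0,[5,50,90]).round(4))
print('tipmax',l[abs(k)<.05].max())
go([.512,.181,.28],np.radians(-3))
E
```

```text
0.035914282422140224 3.8537222205195576
0.02 1 815 k [0.0135 0.0167 0.025 ] ztop-tcp [0.0045 0.0204 0.0694]
0.02 -1 788 k [-0.0254 -0.0171 -0.0139] ztop-tcp [0.0044 0.0203 0.0692]
0.04 1 470 k [0.0151 0.0164 0.0199] ztop-tcp [0.0007 0.0191 0.0203]
0.04 -1 476 k [-0.0202 -0.0167 -0.0153] ztop-tcp [0.001  0.0191 0.0203]
0.06 1 511 k [0.0167 0.0179 0.0212] ztop-tcp [0.0007 0.0191 0.0205]
0.06 -1 530 k [-0.0217 -0.0183 -0.0169] ztop-tcp [0.0013 0.0193 0.0207]
0.08 1 620 k [0.0177 0.0195 0.023 ] ztop-tcp [0.0019 0.0194 0.0206]
0.08 -1 611 k [-0.0233 -0.0198 -0.0179] ztop-tcp [0.0022 0.0195 0.0208]
0.1 1 702 k [0.0196 0.0212 0.0247] ztop-tcp [0.0022 0.0195 0.0209]
0.1 -1 686 k [-0.0248 -0.0213 -0.0198] ztop-tcp [0.0023 0.0197 0.021 ]
tipmax 0.11040210822800521
tcp [ 0.4656 -0.1668  0.2837] toolx heading -13.91 tilt [ 0.002 -0.001 -1.   ] shift cm [ -3.86 -34.88   0.34] turn -10.91 q6 1.32 t 5.3
```

send_rows([
  [3.6,[-0.5,-2.0,0],0],
  [3.6,[-0.5,-4.0,0],0],
  [3.6,[-0.5,-4.5,0],0],
  [3.6,[-0.5,-4.9,0],0],
  [3.6,[-0.5,-4.9,0],0],
  [3.6,[-0.5,-4.9,0],0],
  [3.6,[-0.5,-4.5,0],0],
  [3.6,[-0.4,-3.2,0],0],
  [3.6,[0,-2.0,0],0],
  [3.6,[0,0,0],0],
])

```text
t: 6.55
tool_pos: [0.511, 0.1818, 0.2809]
tool_rot: [3.118, -0.378, -0.004]
contact_force: [-0.1, -0.8, -1.2]
opening: 0.0361
grip_force: 3.9
```

send_rows([
  [3.6,[0,0,0],-4],
  [3.6,[0,0,0],-4],
  [3.6,[0,0,0],-2.9],
  [3.6,[0,0,0],0],
  [3.6,[0,0,0],0],
])

```text
t: 7.18
tool_pos: [0.5114, 0.1807, 0.2821]
tool_rot: [3.14, -0.085, -0.0]
contact_force: [0.4, -0.2, -1.1]
opening: 0.036
grip_force: 3.9
```

```bash
cat > ck.py <<'E'
from h import *
import sys
o=ctrl.get_obs(); print('open',o['opening'],o['grip_force'],o['contact_force'].round(1)); tp=o['tool_pos']
d=img('wrist'); save(d,sys.argv[1]); P=cloud(d)
r=R.from_rotvec(o['tool_rot']).as_matrix(); q=P.reshape(-1,3); h=cv2.cvtColor(d['frame'],cv2.COLOR_RGB2HSV).reshape(-1,3)
L=(q-tp)@r  # tool coords
for nm,s in(('tongs',(abs(L[:,1])<.035)&(L[:,0]>.03)&(L[:,0]<.115)&(L[:,2]<.0)&(L[:,2]>-.024)),('top toast',(q[:,2]>.218)&(q[:,2]<.2262)&(q[:,0]>.54)&(q[:,0]<.68))):
    if nm=='tongs' and s.sum():
        t=L[s]; print(nm,s.sum(),'tip',t[:,0].max().round(4),'y at jaw',[np.percentile(t[(abs(t[:,0]-.09)<.006)&(t[:,1]*e>0),1],[5,50,95]).round(4) for e in(1,-1)])
    elif s.sum():
        for e,nn in((q[:,1]>.151,'dark'),(q[:,1]<.151,'white')):
            w=s&e
            if w.sum()<5: continue
            p,a=line(q[w]); print(nn,w.sum(),'line',p.round(4),np.degrees(a).round(2),'x',np.percentile(q[w,0],[1,99]).round(4),'y',np.percentile(q[w,1],[2,50,98]).round(4),'hsv',h[w].mean(0).round())
E
python3 ck.py w4.png; python3 -c "
from h import *
go([.515,.181,.196],np.radians(-3))"
```

```text
open 0.03600020853086942 3.853817592607811 [ 0.4 -0.2 -1.1]
tongs 8433 tip 0.1103 y at jaw [array([0.0188, 0.0206, 0.0241]), array([-0.0239, -0.0205, -0.0187])]
dark 1351 line [0.61   0.1779] -4.91 x [0.5828 0.6373] y [0.1722 0.1779 0.1839] hsv [ 11. 162.  78.]
white 1354 line [0.6118 0.1278] -2.67 x [0.585 0.637] y [0.1223 0.1278 0.1331] hsv [ 17. 110. 156.]
tcp [0.5114 0.1808 0.2821] toolx heading -3.09 tilt [-0. -0. -1.] shift cm [ 0.36 -0.04  8.61] turn -0.09 q6 1.83 t 7.225
```

View pics/w4.png

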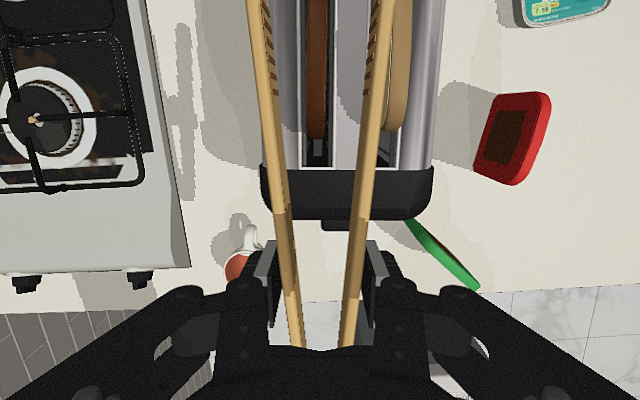

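The dark slice (top at (317,70)) lies right between the jaws, and the pale one at (398,65) is outside the right strip. I apply small corrections, then descend.

send_rows([
  [3.6,[0.3,-0.15,0.5],0.6],
  [3.6,[0.3,-0.15,1],0],
  [3.6,[0,0,1.2],0],
  [3.6,[0,0,1.2],0],
  [3.6,[0,0,1.2],0],
  [3.6,[0,0,0],0],
])

```text
t: 7.98
tool_pos: [0.5167, 0.1839, 0.2294]
tool_rot: [3.139, -0.099, -0.005]
contact_force: [-0.2, 0.5, 0.1]
opening: 0.0363
grip_force: 3.9
```

```bash
python3 ck.py w5.png; python3 -c "
from h import *
go([.518,.1835,.190],np.radians(-3.7))"
```

```text
open 0.03626281876110886 3.853539949050173 [-0.2  0.5  0.1]
tongs 8467 tip 0.1101 y at jaw [array([0.0188, 0.0206, 0.024 ]), array([-0.0239, -0.0204, -0.0187])]
dark 2272 line [0.6079 0.1781] -5.3 x [0.581  0.6294] y [0.1723 0.1781 0.1839] hsv [ 11. 164.  66.]
white 2163 line [0.6088 0.1281] -2.08 x [0.5843 0.627 ] y [0.1224 0.1281 0.1334] hsv [ 17. 110. 155.]
tcp [0.5172 0.184  0.2305] toolx heading -3.61 tilt [-0.001 -0.    -1.   ] shift cm [0.09 0.04 4.05] turn 0.09 q6 1.84 t 8.025
```

send_rows([
  [3.6,[0.1,-0.1,0.6],0.8],
  [3.6,[0,0,1],0],
  [3.6,[0,0,1],0],
  [3.6,[0,0,1],0],
  [3.6,[0,0,0.5],0],
  [3.6,[0,0,0],0],
  [3.6,[0,0,0],0],
])

```text
t: 8.9
tool_pos: [0.5189, 0.185, 0.1908]
tool_rot: [-3.139, 0.121, -0.001]
contact_force: [-0.2, 0.6, -1.4]
opening: 0.0363
grip_force: 3.9
```

```bash
python3 ck.py w6.png; python3 -c "
from h import *
go([.518,.1835,.190],np.radians(-4.3))"
```

```text
open 0.036280755767531515 3.8538498035632074 [-0.2  0.6 -1.4]
tongs 9200 tip 0.1102 y at jaw [array([0.0188, 0.0206, 0.024 ]), array([-0.024 , -0.0205, -0.0187])]
dark 3364 line [0.6047 0.1783] -4.37 x [0.5814 0.6208] y [0.1726 0.1783 0.1838] hsv [ 11. 164.  77.]
white 2839 line [0.6042 0.1284] -2.17 x [0.5837 0.6174] y [0.1227 0.1285 0.1337] hsv [ 17. 111. 155.]
tcp [0.519  0.1851 0.1908] toolx heading -4.41 tilt [ 0.001  0.    -1.   ] shift cm [-0.08  0.16  0.08] turn -0.11 q6 1.86 t 8.95
```

View pics/w6.png

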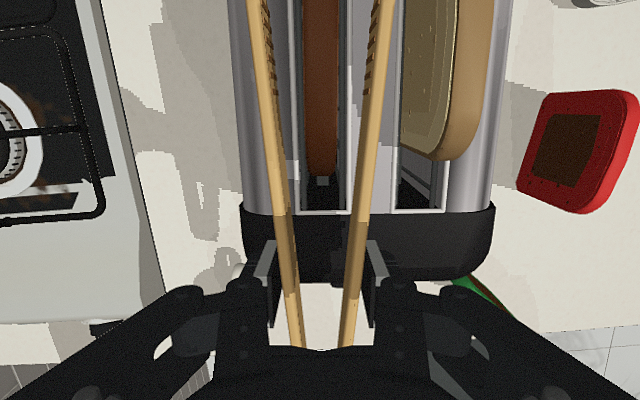

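The jaws straddle the dark slice at column ~320, with the right strip clear of the pale slice (column 405 and beyond). Closing.

send_rows([
  [3.3,[0,0,0],0],
  [3.0,[0,0,0],0],
  [2.7,[0,0,0],0],
  [2.4,[0,0,0],0],
  [2.2,[0,0,0],0],
  [1.9,[0,0,0],0],
  [1.6,[0,0,0],0],
  [1.6,[0,0,0],0],
  [1.6,[0,0,0],0],
], newtons=25)

```text
t: 10.07
tool_pos: [0.5187, 0.185, 0.1903]
tool_rot: [-3.139, 0.121, -0.0]
contact_force: [-0.1, 0.4, -0.3]
opening: 0.0213
grip_force: 28.6
```

```bash
python3 ck.py w7.png; python3 -c "
from h import *
go([.518,.1835,.190],np.radians(-4.3))"
```

```text
open 0.021334307674272853 28.61892968416214 [-0.1  0.4 -0.3]
tongs 6282 tip 0.1058 y at jaw [array([0.0065, 0.0085, 0.0108]), array([-0.0106, -0.0084, -0.0064])]
dark 3357 line [0.6046 0.1783] -4.66 x [0.5818 0.6204] y [0.1726 0.1783 0.1838] hsv [ 11. 164.  77.]
white 2835 line [0.6041 0.1285] -2.49 x [0.5843 0.6171] y [0.1227 0.1285 0.1336] hsv [ 17. 111. 155.]
tcp [0.5186 0.185  0.1903] toolx heading -4.41 tilt [-0.  0. -1.] shift cm [-0.05  0.15  0.03] turn -0.11 q6 1.86 t 10.125
```

View pics/w7.png

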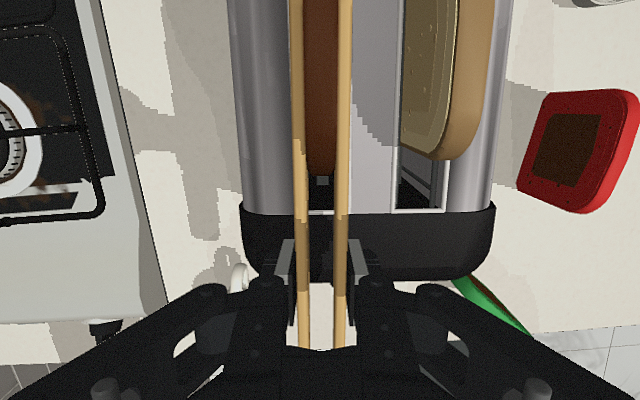

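The strips are on both faces of the dark slice (columns 297 and 345). Lifting slowly.

send_rows([
  [1.6,[0,0,-0.4],0],
  [1.6,[0,0,-0.8],0],
  [1.6,[0,0,-1],0],
  [1.6,[0,0,-1],0],
  [1.6,[0,0,-1],0],
])

```text
t: 10.75
tool_pos: [0.5188, 0.185, 0.2334]
tool_rot: [-3.139, 0.121, -0.001]
contact_force: [-0.3, 1.4, -1.3]
opening: 0.0213
grip_force: 28.5
```

send_rows([
  [1.6,[0,0,-1],0],
  [1.6,[0,0,-1],0],
  [1.6,[0,0,-1],0],
  [1.6,[0,0,-1],0],
  [1.6,[0,0,-1],0],
  [1.6,[0,0,-0.6],0],
  [1.6,[0,0,-0.2],0],
  [1.6,[0,0,0],0],
  [1.6,[0,0,0],0],
  [1.6,[0,0,0],0],
])

```text
t: 12.0
tool_pos: [0.5185, 0.185, 0.2899]
tool_rot: [3.139, -0.121, -0.001]
contact_force: [-0.3, 0.4, -1.4]
opening: 0.0209
grip_force: 28.5
```

```bash
python3 - <<'E'
from h import *
d=img('side'); c=d['frame'][130:310,170:400,::-1]; cv2.imwrite('pics/s1.png',cv2.resize(c,None,fx=3.3,fy=3.3,interpolation=cv2.INTER_CUBIC))
P=cloud(d); q=P.reshape(-1,3); h=cv2.cvtColor(d['frame'],cv2.COLOR_RGB2HSV).reshape(-1,3)
s=(abs(q[:,0]-.608)<.07)&(abs(q[:,1]-.18)<.03)&(q[:,2]>.185)&(q[:,2]<.4)&(h[:,0]<16)&(h[:,1]>110)
t=q[s]; print(len(t),np.percentile(t,[1,50,99],axis=0).round(3))
w=(abs(q[:,0]-.61)<.06)&(abs(q[:,1]-.128)<.015)&(q[:,2]>.18)&(q[:,2]<.26)
print('white',w.sum(),np.percentile(q[w],[1,99],axis=0).round(3) if w.any() else '')
E
```

```text
11 [[0.563 0.18  0.225]
 [0.605 0.187 0.272]
 [0.65  0.189 0.317]]
white 86 [[0.562 0.129 0.181]
 [0.601 0.138 0.204]]
```

View pics/s1.png

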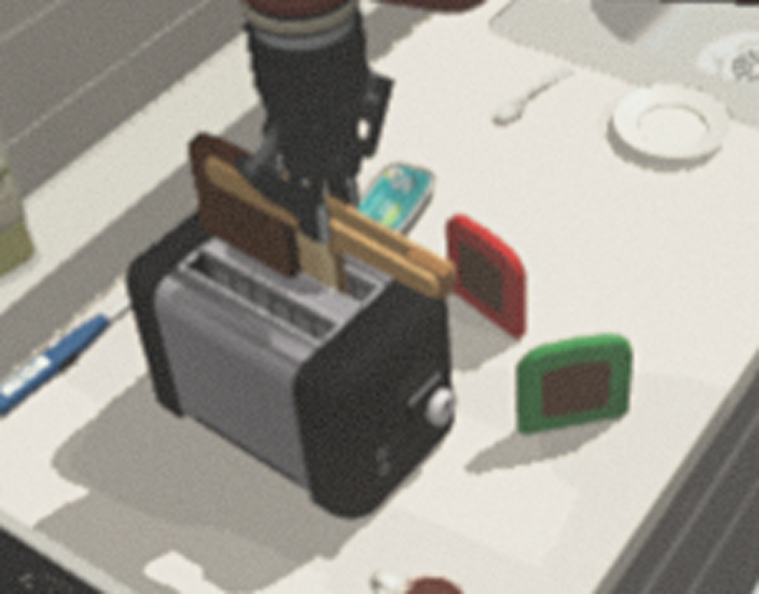

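The dark slice hangs clear above its slot in the jaws, and the pale slice, tin, plate and decoys are in place. One quick check of its lower edge and tilt.

```bash
python3 - <<'E'
from h import *
d=img('side'); P=cloud(d); h=cv2.cvtColor(d['frame'],cv2.COLOR_RGB2HSV)
m=np.zeros((400,640),bool); m[168:217,225:264]=1
m&=(h[...,0]<16)&(h[...,1]>90)&(h[...,2]<110)
q=P[m]; q=q[(q[:,2]>.18)&(abs(q[:,1]-.18)<.06)]; print(len(q),np.percentile(q,[2,50,98],axis=0).round(3))
for x in np.arange(.56,.66,.015):
    s=q[abs(q[:,0]-x)<.008]
    if len(s)>4: print(round(x,3),len(s),'zmin',np.percentile(s[:,2],2).round(3),'zmax',s[:,2].max().round(3))
c=q-np.nanmean(q,0); n=np.linalg.svd(c[~np.isnan(c).any(1)],full_matrices=False)[2][2]; print('normal',n.round(3))
E
```

```text
206 [[0.562 0.177 0.224]
 [0.617 0.184 0.271]
 [0.651 0.193 0.319]]
0.56 13 zmin 0.232 zmax 0.285
0.575 26 zmin 0.22 zmax 0.299
0.59 23 zmin 0.225 zmax 0.288
0.605 39 zmin 0.226 zmax 0.319
0.62 31 zmin 0.23 zmax 0.319
0.635 48 zmin 0.226 zmax 0.317
0.65 37 zmin 0.226 zmax 0.307
normal [-0.125 -0.992 -0.001]
```

Its lower edge is level at about z = 0.22, nearly 5 cm above the toaster, and the slice is upright.

```bash
python3 -c "
from h import *
print(ctrl.finish_job())"
```

```text
the job is handed in; nothing more can be done
None
```

The job is handed in: the tongs hold the dark slice upright with its lower edge nearly 5 cm above the toaster, and in the last pictures the pale slice was still in its slot and the plate and tin looked undisturbed; the mug showed only partly in the last view, and nothing went near it.

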